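# Hold the loader gate up and push the tube rack home

### The job

At the tube loader, press the gate's long ribbed pedal down with one fingertip and keep it pressed so that the gate stays well clear of the tube caps, while the other finger pushes the rack along the chute by its upright rear plate, past the gate, until its front is fully home against the end stop. Only when the rack is home let the pedal up, so that the gate drops shut behind the tubes, and take the hand clear. Nothing is gripped, tipped or lifted, and the other things on the bench are left alone.

Things in the scene. Friction and masses are not known exactly. Their poses are not given: they have to be found in the camera images.
- loader: Fixed tube loader; origin on the bench under the middle of the chute's width. +y = pushing direction along the chute, +x across it away from the pedal, z up. All x, y below are in this frame. Chute floor 12 mm above the bench, inner width 61 mm, walls 34 mm above the bench; the clear walls of the bay past the gate (y over 112 mm) 64 mm
- mouth (a point): Open rear end of the chute, on its floor, at x = 0, y = -190 mm in the loader's frame
- stop (a point): Middle of the end stop face (dark patch), y = +202 mm, 40 mm above the bench, which the rack's front must meet; it looks along the loader's -y. Behind it a white reader housing 190 mm wide, 125 mm tall, to y = 320 mm
- hinge (a point): Point on the gate's hinge axis in the plane of the blade: x = -40, y = +100 mm, 75 mm above the bench; the axis runs along the loader's y. A grey post 82 mm tall stands at x = -52, y = 124 mm
- gate (a joint): Hinge of the gate, rad: 0 = shut, 1.1 = raised against its stop. One sprung part carries the blade over the chute and the pedal on the other side: pressing the pedal down raises the blade. At 0.75 and above the blade clears the tube caps. The spring (2 to 5 N at the pedal) shuts it when let go; it does not stay up
- pedal (a point): Centre of the top face of the pedal, a black-ribbed aluminium plate on the chute's -x side, 235 mm along y (y -175 to +60 mm), 5 mm thick, from 22 to 62 mm out from the hinge axis. At rest it slopes up outwards at 0.5 rad (middle 98, outer edge 107 mm above the bench); level at gate 0.5; at gate 1.0 slopes down 0.5 rad, middle 57 mm. A fingertip can slide along it
- blade (a point): Lower edge of the gate's blade, at its middle: 32 mm wide, 5 mm thick, at y = +100 mm. Shut, it is 35 mm above the bench at x = +11 mm; raised, it swings up to about 135 mm above the bench
- rack: Loose orange tube rack in the chute, 0.2 to 0.4 kg, 56 mm wide, 170 mm long (+y = front). Origin: underside, middle of length and width. Front 90 mm: block of tubes; behind it a low tail 6 mm thick ending in an upright push plate. Home, its origin is at y = +117 mm in the loader's frame and the shut gate hangs over the tail, 9 mm behind the tubes
- caps (a point): Centre of the 15 white tube caps, at the height of their tops: 66 mm above the bench, 40 mm ahead of the rack's origin
- plate (a point): Rear face of the rack's push plate, where a finger pushes: 85 mm behind the rack's origin, 67 mm above the bench. The plate is 50 mm wide, 6 mm thick, its top 90 mm above the bench. Home, this face is at y = +32 mm in the loader's frame, so no finger needs to pass the gate
- spare_rack: bystander: plain orange rack of 15 capped tubes, 62 x 108 x 62 mm tall, no tail or push plate; origin under its centre
- foil_bottle: bystander: glass bottle with a steel cap, 60 mm across, 85 mm tall; origin under its centre
- dishes: bystander: stack of five dishes, 90 mm across, 74 mm tall; origin under its centre
- tip_box: bystander: grey box with a clear lid, 82 x 122 x 60 mm tall; origin under its centre
- timer: bystander: flat white timer, 65 x 65 x 22 mm; origin under its centre
- beaker: bystander: open glass beaker, 76 mm across, 95 mm tall; origin under its centre
- white_jar: bystander: white jar with a black lid, 72 mm across, 85 mm tall; origin under its centre

How it is judged:
On the way, in this order (a step that is already met when the one before it is completed fails the run):
1. the gate is held raised clear (0.75 rad or more) before the rack reaches it (value of joint gate above 0.75 rad and contact force between the fingers and anything else above 0.3 N and y of rack in the frame of loader below 0.016 m), for 0.2 s.
2. the rack is home against the end stop (within 5 mm) with the gate still held up (value of joint gate above 0.72 rad and y of rack in the frame of loader above 0.112 m), for 0.1 s.
At the end, for the whole second after the job is handed in: The rack stands flat in the chute, its front within 5 mm of the end stop, at rest; the gate is shut behind the tubes (below 0.08 rad) (y of rack in the frame of loader between 0.112 and 0.121 m and x of rack in the frame of loader between -0.008 and 0.008 m and angle between the y axis of rack and the y axis of loader, either way round below 0.06 rad and height (world z) of rack below 0.016 m and angle between rack's own z axis and vertical below 0.05 rad and value of joint gate below 0.08 rad and linear speed of rack below 0.01 m/s); the robot touches nothing.
It fails at once if the gate comes down below 0.72 rad (onto the tubes) while the tube block is passing under it (value of joint gate below 0.72 rad and y of rack in the frame of loader between 0.016 and 0.109 m).
It fails at once if the rack is lifted (more than 8 mm) or tipped (height (world z) of rack above 0.02 m or angle between rack's own z axis and vertical above 0.2 rad).
It fails at once if another thing on the bench is moved by more than 20 mm (distance of any of spare_rack, foil_bottle, dishes, tip_box, timer, beaker, white_jar from where it was at the start of the episode above 0.02 m).
It also fails if it takes over 45 s, if anything falls off the work surface, if the arm or the gripper's body presses on something with over 40 N, if the wrist force passes 120 N, or if a joint passes its speed limit or range.

### The arm

A 6-joint arm with a two-finger parallel gripper is mounted at the origin on the work surface. World frame = base frame: x ahead of the robot, y to its left, z up, the work surface at z = 0. Lengths are in m, angles in rad, forces in N, time in s.
With the tool pointing down it reaches from about 0.225 to 0.875 m from the base axis. Payload 3.4 kg.
Tool frame: the origin (TCP) lies at the very end of the fingers, on their centre line; the grasp point (between the pads) lies 19 mm behind it; z points along the fingers, y is the direction in which the jaws open and shut (so a half turn about z gives the same grasp; the last joint's range is limited). The gripper opens to 85 mm and grips with 20 to 120 N. Pads are 22 mm wide; open, the fingers measure 114 mm over their backs; the gripper's body (76 mm by 85 mm) begins 54 mm behind the grasp point. The pads swing forward as they close: fully open they stand 13 mm farther back than shut.
Start: joints at [1.09, 0.276, 1.505, -0, 1.361, -0.121], TCP at [0.202, 0.538, 0.207] pointing down, gripper open.
Joint ranges: [-2.89, 2.89], [-0.75, 2.08], [0.22, 2.7], [-1.18, 4.32], [0.11, 2.71], [-2.7, 2.7]. Speed limits (rad/s): [2.57, 2.57, 3.14, 3.14, 3.14, 3.14].

### API

Orientations are given as a unit quaternion [w, x, y, z].
In Python, from rig import manip gives the robot as it stands. The module is installed in compiled form; this text tells all that it offers.
- The arm moves only by the tool carry_out, never from a script. Its argument "moves" is one flat list of numbers, 5 for each row, row after row: the opening in per cent of the stroke, from 0 (shut) to 100 (fully open), then the shift along the world's x, y, z in cm, then the turn about the world's z in rad. A call has exactly 10 rows; each row shifts and turns the commanded pose from where the row before left it; what a row does not reach is not made up. A row lasts 1/10 s, in which the tool goes at most 50 mm and 8.59 degrees, less where a joint would pass 70% of its speed; a pose out of reach is approached as far as the arm can. A call is refused whole if a number of a shift passes 5 or a number of a turn 0.15, either way. A call with a gripper value outside its range is refused whole. The fingers move at their own pace and stop on an object; "squeeze" is the grip in N (left out, the last holds). Time passes only in rows, so rows that do not move let the fingers close, or fill a call up. It gives the time, the measured TCP pose, the force and the opening at its end, in the units of the state.
- manip.get_state(): the state, without advancing time (a new reading comes with each control period).
- manip.get_image(name): name is "scene" or "top" or "wrist"; returns the picture (400x640x3 uint8, red, green, blue); there is no depth.
- manip.camera_info(name): a dict with "fov_y" (degrees; the focal length in pixels is half the picture's height over the tangent of half this angle, whatever the lens; pixels are square), "cx", "cy" (the principal point, pixels), "rvec" (rotation vector, rad) and "tvec" (3), from world to camera coordinates, as OpenCV has them; the wrist camera has in their place "hand_eye" (4x4, takes a point from camera to tool coordinates, whose origin is the TCP and whose axes are the flange's). Camera axes: x right, y down, z forward; pixel columns grow to the right and rows downward; lengths in m; the calibration is good to about 2 mm. A picture is of the moment at which its call begins: read the wrist's pose just before it. camera_info takes no time and is no camera call.
- manip.sign_off(): hands the job in, once; it reports no verdict.
The state is a dict: "clock": time; "qpos": joint angles; "qd": joint speeds; "effort": joint torques, N m; "position": TCP position; "ee_rot": TCP orientation; "contact_force": force on the tool from outside, world axes, zero at the start; "moment": the same for the moment, N m; "width": finger opening in m.
Only numpy, scipy, OpenCV 4.12 (cv2) and the standard library are available. Lean on these libraries where they do the work, as an engineer would, in place of code of your own. Each camera call takes 0.05 s, during which the arm holds its last target. There are 200 camera calls.

## Working session

There is one attempt and no reset: what is moved stays moved. The work goes in short steps, Python scripts to look and compute and a tool call to move; the robot and the scene stay as the last step left them, time stands still between calls to the robot, and variables do not carry over. Pictures are saved under pics/ and viewed, about 8 in all and at most 12, crops included, and the job is handed in when it is done.

Besides the shell and the picture viewer there is one more tool, called after "Request:" by a JSON object that holds its "name" and its "arguments". carry_out: Moves the arm, as the interface text tells. Its arguments: {"type":"object","properties":{"moves":{"type":"array","items":{"type":"number"}},"squeeze":{"type":"number"}},"required":["moves"]}

```bash
mkdir -p pics
python3 - <<'E'
from rig import manip
import cv2
print(manip.get_state())
for n in ("scene","top","wrist"):
    print(n,manip.camera_info(n))
for n in ("scene","top"):
    im=manip.get_image(n); cv2.imwrite(f"pics/{n}0.png",im[:,:,::-1])
E
```

```text
{'clock': 0.0, 'qpos': array([ 1.09000504e+00,  2.76619150e-01,  1.50614797e+00, -4.12214157e-05,
        1.36070451e+00, -1.20994514e-01]), 'qd': array([-0.00110582, -0.00043662, -0.00012157,  0.00023917,  0.00051025,
       -0.00074529]), 'effort': array([ 3.22916880e-03, -4.16754735e+01, -2.45807630e+01,  1.79751319e-04,
        1.08203245e-02, -2.79404254e-06]), 'position': array([0.20219372, 0.53765506, 0.20622008]), 'ee_rot': array([-2.59191056e-04,  1.78925274e-01,  9.83862218e-01, -9.03252155e-04]), 'contact_force': array([0.42669169, 0.05806683, 0.8501597 ]), 'moment': array([-0.02592767, -0.01639579, -0.00153212]), 'width': 0.08558841680072987}
scene {'fov_y': 56.58852542751532, 'cx': 305.66365048356533, 'cy': 202.16581980350398, 'rvec': array([ 1.29740297,  2.2755285 , -0.9344617 ]), 'tvec': array([ 0.38842573, -0.26274388,  1.35638599])}
top {'fov_y': 48.424815666302365, 'cx': 311.5217535482081, 'cy': 198.89706615324124, 'rvec': array([ 2.20720802, -2.18938734,  0.12495188]), 'tvec': array([-0.12971781,  0.59566228,  1.02524373])}
wrist {'fov_y': 58.600802984361096, 'cx': 314.53979710421004, 'cy': 200.15525849763466, 'hand_eye': array([[-1.14807899e-04, -9.56936024e-01, -2.90298868e-01,
         7.40010288e-02],
       [ 9.99999846e-01, -2.67495488e-04,  4.86285696e-04,
         6.80768534e-05],
       [-5.42997938e-04, -2.90298768e-01,  9.56935907e-01,
        -1.66972981e-01],
       [ 0.00000000e+00,  0.00000000e+00,  0.00000000e+00,
         1.00000000e+00]])}
```

View pics/scene0.png

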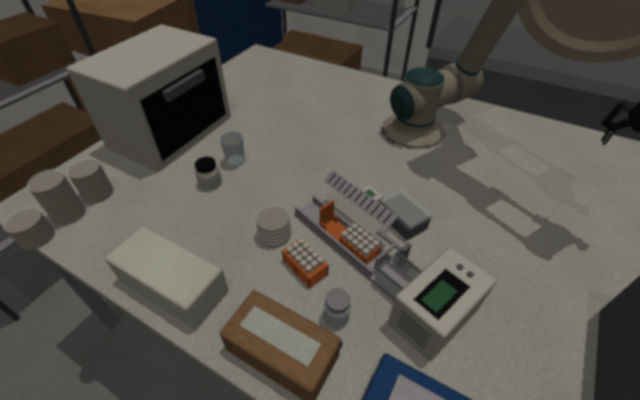

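View pics/top0.png

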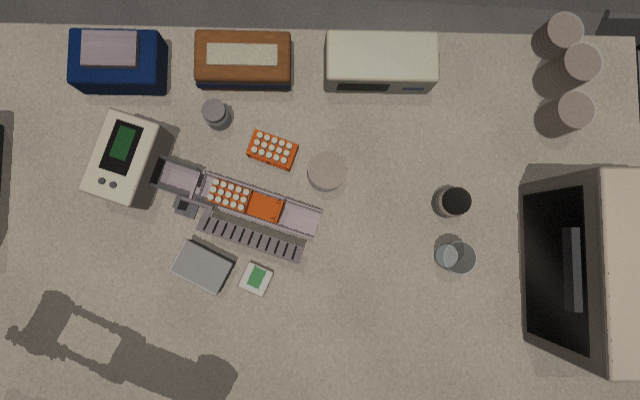

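Run:
```python
import cv2
a=cv2.imread("pics/top0.png")[90:305,70:370]
cv2.imwrite("pics/c1.png",cv2.resize(a,None,fx=2.66,fy=2.66,interpolation=cv2.INTER_CUBIC))
a=cv2.imread("pics/scene0.png")[160:350,240:500]
cv2.imwrite("pics/c2.png",cv2.resize(a,None,fx=3,fy=3,interpolation=cv2.INTER_CUBIC))
```

```text
(no output)
```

View pics/c1.png

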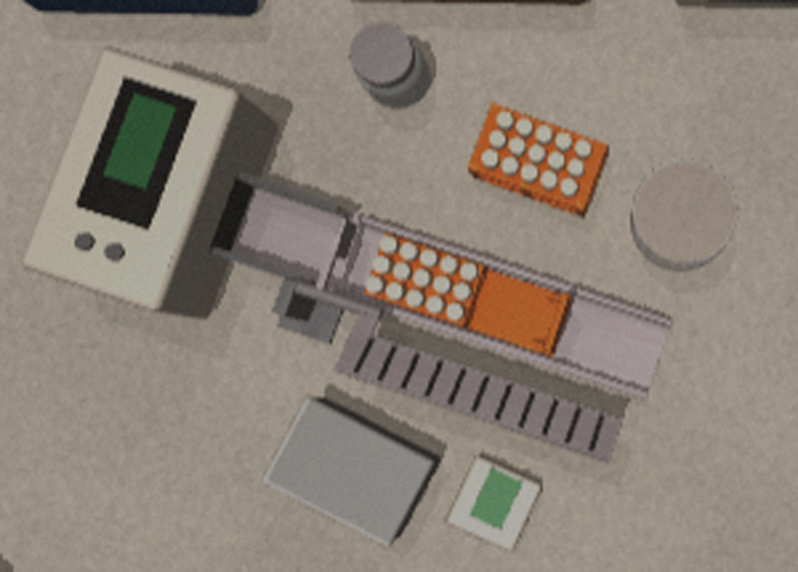

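View pics/c2.png

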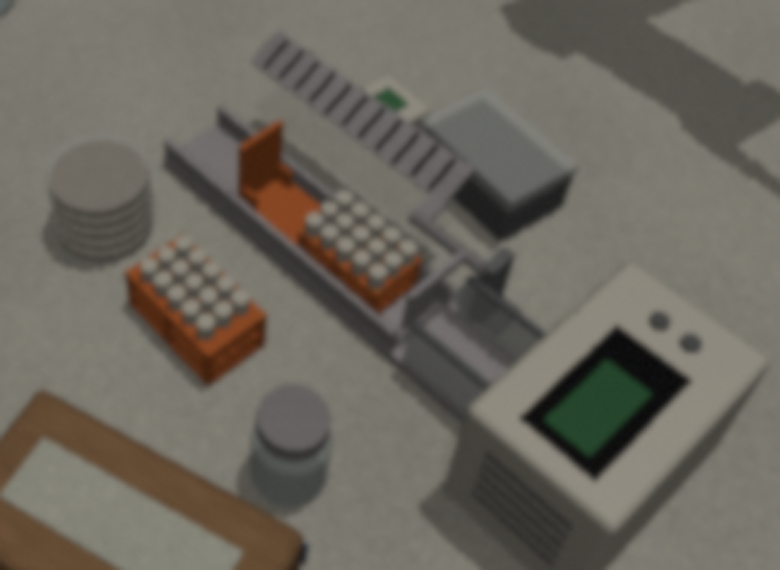

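```bash
cat > h.py <<'E'
import numpy as np,cv2
from rig import manip
def K(n):
    c=manip.camera_info(n); f=200/np.tan(np.radians(c["fov_y"]/2))
    return np.array([[f,0,c["cx"]],[0,f,c["cy"]],[0,0,1]]),c
def proj(n,P):
    k,c=K(n); return cv2.projectPoints(np.array(P,float).reshape(-1,1,3),c["rvec"],c["tvec"],k,None)[0].reshape(-1,2)
def onz(n,uv,z):
    k,c=K(n);R=cv2.Rodrigues(c["rvec"])[0];o=-R.T@c["tvec"]
    d=R.T@np.linalg.solve(k,[uv[0],uv[1],1]); return o+d*(z-o[2])/d[2]
def L2W(p,P):
    c,s=np.cos(p[2]),np.sin(p[2]);P=np.array(P,float).reshape(-1,3)
    return np.c_[p[0]+c*P[:,0]-s*P[:,1],p[1]+s*P[:,0]+c*P[:,1],P[:,2]]
E
cat > fit.py <<'E'
from h import *
from scipy.optimize import least_squares
T=[((.095,.202,.125),(240,97)),((-.095,.202,.125),(158,308)),((.095,.32,.125),(108,50)),((-.095,.32,.125),(25,262)),
((-.093,-.175,.107),(610,460)),((-.093,.06,.107),(335,370)),((0,-.19,.034),(657,357))]
S=[((-.095,.202,.125),(632,265)),((.095,.202,.125),(470,407)),((.095,.32,.125),(610,527)),((-.095,.32,.125),(768,357)),((-.093,-.175,.107),(278,33))]
def res(p):
    a=proj("top",L2W(p,[t[0] for t in T]))-[(70+t[1][0]/2.66,90+t[1][1]/2.66) for t in T]
    b=proj("scene",L2W(p,[t[0] for t in S]))-[(240+t[1][0]/3,160+t[1][1]/3) for t in S]
    return np.r_[a.ravel(),b.ravel()]
f=lambda p:res(p)
best=min((least_squares(f,[.45,.3,y],loss="soft_l1") for y in (-3,-1.5,0,1.5)),key=lambda r:r.cost)
p=best.x; print(p,np.round(f(p).reshape(-1,2),1).tolist())
np.save("p.npy",p)
def inv(P):
    c,s=np.cos(p[2]),np.sin(p[2]);d=P[:2]-p[:2];return np.round([c*d[0]+s*d[1],-s*d[0]+c*d[1]],4)
for uv in [(388,245),(469,270),(455,311),(374,285),(421,278)]: print("cap",inv(onz("top",(70+uv[0]/2.66,90+uv[1]/2.66),.066)))
print("plate top rear",inv(onz("top",(70+571/2.66,90+291/2.66),.09)),inv(onz("top",(70+553/2.66,90+355/2.66),.09)))
print("scene plate top",inv(onz("scene",(240+280/3,160+122/3),.09)),inv(onz("scene",(240+240/3,160+150/3),.09)))
for n,uv,z in [("tipbox",(318,400),.06),("tipbox",(440,460),.06),("timer",(483,458),.022),("timer",(540,487),.022),("spare",(538,158),.062),("dishes",(685,213),.074),("foil",(383,54),.085)]:
    P=onz("top",(70+uv[0]/2.66,90+uv[1]/2.66),z);print(n,np.round(P,3),inv(P))
print("pedal mid,mouth,hinge,plate->",np.round(L2W(p,[(-.077,0,0),(0,-.19,0),(-.04,.1,0),(0,0,0)]),4).tolist())
E
python3 fit.py
```

```text
[ 0.59415946  0.04109226 -0.31594497] [[0.1, -2.8], [-0.3, 1.9], [-2.8, -2.8], [-3.8, 1.3], [-0.2, 0.2], [-0.5, -0.7], [0.7, 0.8], [-2.5, -3.3], [-3.4, -0.8], [-0.2, 1.9], [1.0, -0.1], [-1.5, -1.4]]
cap [0.0174 0.0605]
cap [ 0.0192 -0.0114]
cap [-0.0175 -0.0117]
cap [-0.0185  0.0603]
cap [-0.0002  0.0248]
plate top rear [ 0.0284 -0.1004] [-0.0267 -0.1034]
scene plate top [-0.0243 -0.094 ] [ 0.0249 -0.0926]
tipbox [0.498 0.15  0.06 ] [-0.1253  0.0735]
tipbox [0.448 0.046 0.06 ] [-0.1405 -0.0403]
timer [0.448 0.014 0.022] [-0.1309 -0.0714]
timer [ 0.423 -0.036  0.022] [-0.1391 -0.1269]
spare [ 0.707 -0.033  0.062] [ 0.13   -0.0352]
dishes [ 0.659 -0.159  0.074] [ 0.1236 -0.1701]
foil [0.79  0.098 0.085] [0.1681 0.1145]
pedal mid,mouth,hinge,plate-> [[0.521, 0.065, 0.0], [0.5351, -0.1395, 0.0], [0.5872, 0.1486, 0.0], [0.5942, 0.0411, 0.0]]
```

Run:
```python
from h import *
p=np.load("p.npy"); a=manip.get_state()["position"]
w=L2W(p,[(-.037,-.128,.16),(-.037,.021,.16)]); print(w,(w[0]-a)*100,"dirx",np.cos(p[2]),np.sin(p[2]))
```

```text
[[ 0.51921935 -0.0690757   0.16      ]
 [ 0.56551585  0.07254927  0.16      ]] [ 31.70145682 -60.68014006  -4.63441927] dirx 0.9505031863114937 -0.3107148094502385
```

Request:
{"name": "carry_out", "arguments": {"moves": [85, 1.6, -3, 0, -0.076, 85, 1.6, -3, 0, -0.076, 85, 1.6, -3, 0, -0.076, 85, 1.6, -3, 0, -0.076, 85, 1.6, -3, 0, -0.076, 85, 1.6, -3, 0, -0.076, 85, 1.6, -3, 0, -0.076, 85, 1.6, -3, 0, -0.076, 85, 1.6, -3, 0, -0.076, 85, 1.6, -3, 0, -0.076]}}

```text
clock: 1.1
position: [0.3626, 0.2368, 0.2069]
ee_rot: [-0.0, 0.532, 0.847, -0.0]
contact_force: [-0.2, -0.4, -0.2]
width: 0.0727
```

Request:
{"name": "carry_out", "arguments": {"moves": [85, 1.6, -3, 0, -0.076, 85, 1.6, -3, 0, -0.076, 85, 1.6, -3, 0, -0.076, 85, 1.6, -3, 0, -0.076, 85, 1.6, -3, 0, -0.076, 85, 1.6, -3, 0, -0.076, 85, 1.6, -3, 0, -0.076, 85, 1.6, -3, 0, -0.076, 85, 1.6, -3, 0, -0.076, 85, 1.3, -3.7, 0, -0.083]}}

```text
clock: 2.1
position: [0.5199, -0.0696, 0.2067]
ee_rot: [-0.0, 0.81, 0.586, 0.0]
contact_force: [1.1, 1.7, 0.1]
width: 0.0724
```

```bash
cat > st.py <<'E'
from h import *
from scipy.spatial.transform import Rotation as Ro
p=np.load("p.npy"); s=manip.get_state(); q=s["ee_rot"]; R=Ro.from_quat([q[1],q[2],q[3],q[0]]).as_matrix()
c,n=np.cos(p[2]),np.sin(p[2]); d=s["position"][:2]-p[:2]
print("t",s["clock"],"loader xy",np.round([c*d[0]+n*d[1],-n*d[0]+c*d[1]],4),"z",s["position"][2].round(4),"yaw err",(np.arctan2(R[1,1],R[0,1])-p[2]).round(4),"toolz",R[:,2].round(3),"F",s["contact_force"].round(2),"w",s["width"].round(4), "q",s["qpos"].round(2))
E
python3 st.py
python3 - <<'E'
from rig import manip
import cv2
a=manip.get_image("wrist")[:,:,::-1]; cv2.imwrite("pics/w1.png",a)
E
```

```text
Traceback (most recent call last):
  File "st.py", line 5, in <module>
    print("t",s["clock"],"loader xy",np.round([c*d[0]+n*d[1],-n*d[0]+c*d[1]],4),"z",s["position"][2].round(4),"yaw err",(np.arctan2(R[1,1],R[0,1])-p[2]).round(4),"toolz",R[:,2].round(3),"F",s["contact_force"].round(2),"w",s["width"].round(4), "q",s["qpos"].round(2))
                                                                                                                                                                                                                              ^^^^^^^^^^^^^^^^
AttributeError: 'float' object has no attribute 'round'
```

View pics/w1.png

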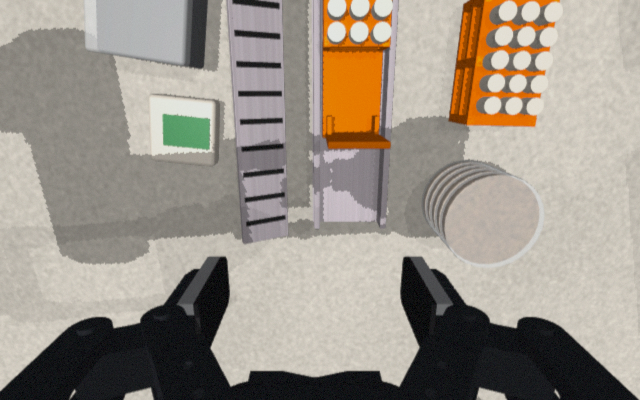

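```bash
sed -i 's/s\["width"\].round(4)/s["width"]/' st.py; python3 st.py
cat >> h.py <<'E'
def wz(uv,z,s):
    from scipy.spatial.transform import Rotation as Ro
    k,c=K("wrist") if 0 else (None,manip.camera_info("wrist"))
    f=200/np.tan(np.radians(c["fov_y"]/2)); q=s["ee_rot"]; R=Ro.from_quat([q[1],q[2],q[3],q[0]]).as_matrix(); H=c["hand_eye"]
    o=R@H[:3,3]+s["position"]; d=R@H[:3,:3]@[(uv[0]-c["cx"])/f,(uv[1]-c["cy"])/f,1]
    return o+d*(z-o[2])/d[2]
def inv(p,P):
    c,s=np.cos(p[2]),np.sin(p[2]);d=P[:2]-p[:2];return np.round([c*d[0]+s*d[1],-s*d[0]+c*d[1]],4)
E
python3 - <<'E'
from h import *
p=np.load("p.npy"); s=manip.get_state()
for n,uv,z in [("plate +",(390,147),.09),("plate -",(327,147),.09),("pedal out end -.093,-.175",(243,242),.107),("pedal in end -.058",(287,235),.088),("wall top rear R",(386,226),.034),("wall rear L",(315,227),.034),("pedal out top",(229,0),.107),("pedal in",(280,0),.088),("wall R top",(393,50),.034),("cap rear row",(337,32),.066),("cap",(380,32),.066),("dish",(493,220),.074)]: print(n,inv(p,wz(uv,z,s)))
E
```

```text
t 2.15 loader xy [-0.0315 -0.1338] z 0.2065 yaw err -0.0081 toolz [ 0.002 -0.007 -1.   ] F [ 2.34 -4.09  0.39] w 0.07235339204277219 q [-0.27  0.2   1.61 -0.01  1.33  0.05]
plate + [ 0.0293 -0.1026]
plate - [-0.0208 -0.1021]
pedal out end -.093,-.175 [-0.0894 -0.1759]
pedal in end -.058 [-0.0551 -0.1781]
wall top rear R [ 0.0417 -0.1917]
wall rear L [-0.0307 -0.1921]
pedal out top [-0.0869 -0.0011]
pedal in [-0.0545  0.0028]
wall R top [ 0.0394 -0.0255]
cap rear row [-0.0122 -0.0152]
cap [ 0.0217 -0.0155]
dish [ 0.1287 -0.1713]
```

Request:
{"name": "carry_out", "arguments": {"moves": [85, 0, 0, -1, 0, 85, 0, 0, -1.5, 0, 85, 0, 0, -1.5, 0, 85, 0, 0, -1.5, 0, 85, 0, 0, -1.5, 0, 85, 0, 0, -1.5, 0, 85, 0, 0, -1, 0, 85, 0, 0, 0, 0, 85, 0, 0, 0, 0, 85, 0, 0, 0, 0]}}

```text
clock: 3.15
position: [0.52, -0.0687, 0.1128]
ee_rot: [0.001, 0.809, 0.587, 0.001]
contact_force: [-0.6, -0.6, 0.1]
width: 0.0726
```

```bash
python3 st.py
python3 - <<'E'
from rig import manip
import cv2
a=manip.get_image("wrist")[:,:,::-1]; cv2.imwrite("pics/w2.png",a)
E
python3 st.py
```

```text
t 3.15 loader xy [-0.0364 -0.1274] z 0.1128 yaw err 0.0003 toolz [ 0.001 -0.    -1.   ] F [-0.57 -0.63  0.15] w 0.07256498613118514 q [-0.26  0.27  1.76  0.    1.11  0.05]
t 3.2 loader xy [-0.0363 -0.1275] z 0.1129 yaw err 0.0002 toolz [ 0.002 -0.    -1.   ] F [ 0.26 -0.21  0.64] w 0.07289370776358366 q [-0.26  0.27  1.76  0.    1.11  0.05]
```

View pics/w2.png

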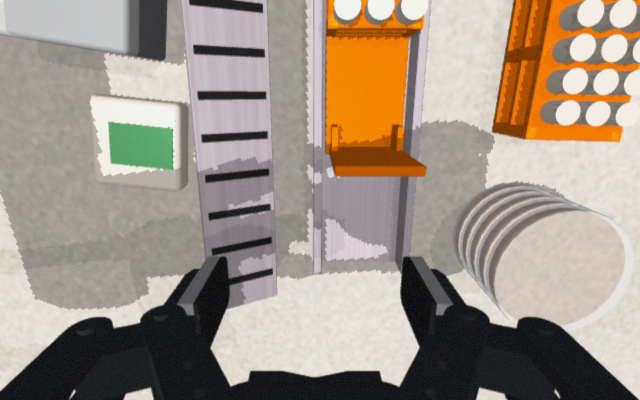

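Run:
```python
from h import *
p=np.load("p.npy"); s=manip.get_state()
for n,uv,z in [("plate +",(425,174),.09),("plate -",(331,173),.09),("pedal out end -.093,-.175",(208,308),.107),("pedal in end -.058",(276,296),.088),("wall rear L",(317,272),.034),("cap",(349,8),.066),("cap",(411,8),.066),("tipL front in",(228,258),.123),("tipR",(402,258),.123)]: print(n,inv(p,wz(uv,z,s)))
```

```text
plate + [ 0.0238 -0.0961]
plate - [-0.0274 -0.0955]
pedal out end -.093,-.175 [-0.0958 -0.1685]
pedal in end -.058 [-0.0599 -0.1728]
wall rear L [-0.0343 -0.1854]
cap [-0.0177 -0.0099]
cap [ 0.0157 -0.0099]
tipL front in [-0.0783 -0.1302]
tipR [ 0.0059 -0.1303]
```

Request:
{"name": "carry_out", "arguments": {"moves": [85, -0.15, 0.05, 0, 0, 85, -0.15, 0.05, -0.5, 0, 85, 0, 0, -0.8, 0, 85, 0, 0, -0.8, 0, 85, 0, 0, -1, 0, 85, 0, 0, -1, 0, 85, 0, 0, -1, 0, 85, 0, 0, -1, 0, 85, 0, 0, 0, 0, 85, 0, 0, 0, 0]}}

```text
clock: 4.2
position: [0.5159, -0.0677, 0.0509]
ee_rot: [-0.001, 0.81, 0.587, -0.0]
contact_force: [-2.1, -0.1, 3.8]
width: 0.0726
```

```bash
python3 st.py
python3 - <<'E'
from rig import manip
import cv2,numpy as np
a=manip.get_image("scene")[160:350,240:500,::-1];a=cv2.resize(a,None,fx=2.6,fy=2.6,interpolation=cv2.INTER_CUBIC)
b=manip.get_image("top")[130:260,120:340,::-1]
cv2.imwrite("pics/s3.png",a);cv2.imwrite("pics/t3.png",cv2.resize(b,None,fx=3.5,fy=3.5,interpolation=cv2.INTER_CUBIC))
E
python3 st.py
```

```text
t 4.2 loader xy [-0.0406 -0.1277] z 0.0509 yaw err 0.0 toolz [-0.001  0.    -1.   ] F [-2.13 -0.14  3.8 ] w 0.07260529452534946 q [-0.26  0.33  1.85 -0.    0.96  0.05]
t 4.3 loader xy [-0.0403 -0.1277] z 0.0514 yaw err 0.0 toolz [-0.  0. -1.] F [-1.58  0.41  3.86] w 0.07272056876057942 q [-0.26  0.33  1.85 -0.    0.96  0.05]
```

View pics/s3.png

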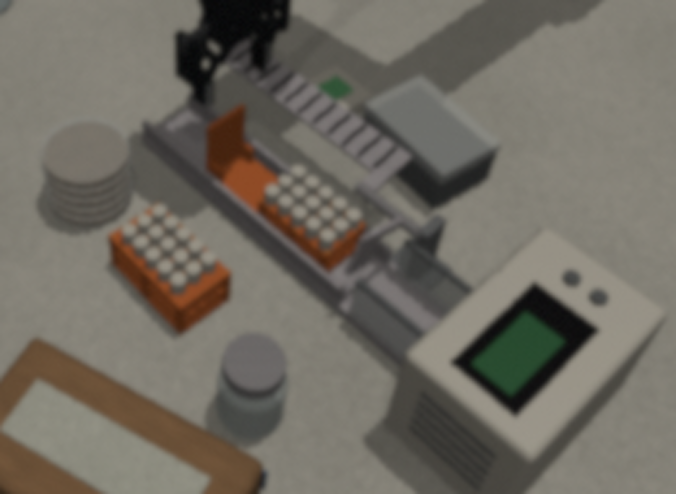

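Run:
```python
from h import *
p=np.load("p.npy").copy(); p[:2]=L2W(p,[(-.002,.004,0)])[0,:2]; np.save("p2.npy",p)
for th in (0,.6,.75,.85,.95,1.1):
    def P(r,y,h=.0025): 
        a=.5-th; return (-.04-r*np.cos(a)+h*np.sin(a),y,.075+r*np.sin(a)+h*np.cos(a))
    def B(x,z,y=.1):
        d=np.array([x+.04,z-.075]); c,s=np.cos(th),np.sin(th); return (-.04+c*d[0]-s*d[1],y,.075+s*d[0]+c*d[1])
    pts=[P(.062,.06),P(.022,.06),P(.062,-.1),B(.011,.035),B(.027,.035),B(-.005,.035)]
    a=proj("scene",L2W(p,pts)); print(th,((a-[240,160])*2.6).round().astype(int).tolist(), "top",((proj("top",L2W(p,pts))-[120,130])*3.5).round().astype(int).tolist())
```

```text
0 [[412, 146], [385, 178], [291, 61], [362, 276], [350, 286], [373, 267]] top [[257, 346], [283, 293], [504, 429], [277, 179], [286, 156], [269, 202]]
0.6 [[412, 166], [386, 184], [294, 82], [357, 262], [348, 264], [365, 260]] top [[265, 359], [285, 300], [504, 439], [273, 152], [277, 131], [269, 173]]
0.75 [[410, 173], [385, 186], [293, 88], [358, 256], [351, 256], [365, 256]] top [[269, 358], [286, 300], [505, 437], [269, 150], [272, 131], [267, 170]]
0.85 [[408, 178], [385, 188], [291, 93], [359, 251], [353, 249], [366, 252]] top [[272, 355], [287, 299], [507, 434], [267, 150], [268, 132], [265, 168]]
0.95 [[405, 182], [384, 190], [290, 98], [362, 246], [356, 243], [367, 249]] top [[275, 352], [288, 298], [508, 430], [264, 151], [264, 134], [263, 168]]
1.1 [[401, 190], [383, 193], [286, 105], [365, 238], [362, 232], [369, 243]] top [[280, 346], [289, 297], [511, 423], [258, 154], [257, 140], [260, 168]]
```

View pics/t3.png

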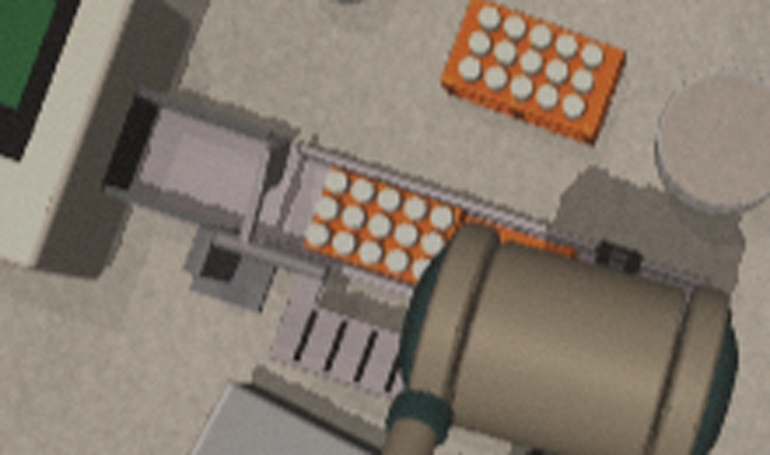

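Run:
```python
from h import *
p=np.load("p2.npy"); im=manip.get_image("scene")[:,:,::-1]; o=cv2.imread("pics/scene0.png")
cv2.imwrite("pics/scene1.png",im)
def crop(i): return cv2.resize(i[200:275,355:430],(390,390),interpolation=cv2.INTER_CUBIC)
w=cv2.resize(manip.get_image("wrist")[:,:,::-1],(320,200))
out=np.zeros((590,784,3),np.uint8); out[:390,:390]=crop(o); out[:390,392:782]=crop(im); out[390:,:320]=w
t0=cv2.imread("pics/top0.png")[155:240,175:230]; 
t1=manip.get_image("top")[155:240,175:230,::-1]
out[390:590,330:540]=cv2.resize(t0,(210,325))[:200]; out[390:590,550:760]=cv2.resize(t1,(210,325))[:200]
cv2.imwrite("pics/m4.png",out)
```

```text
(no output)
```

View pics/m4.png

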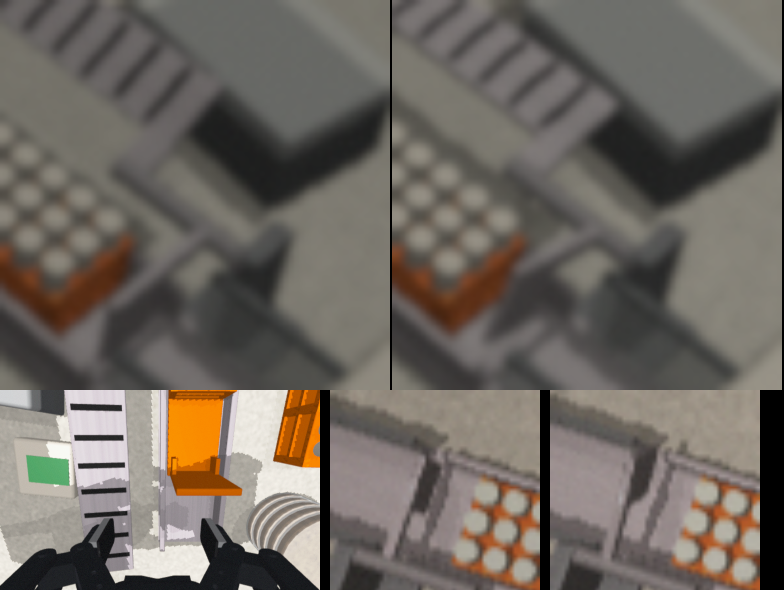

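```bash
cat >> h.py <<'E'
def wproj(s,P):
    from scipy.spatial.transform import Rotation as Ro
    c=manip.camera_info("wrist"); f=200/np.tan(np.radians(c["fov_y"]/2)); q=s["ee_rot"]; R=Ro.from_quat([q[1],q[2],q[3],q[0]]).as_matrix(); H=c["hand_eye"]
    X=((np.array(P)-s["position"])@R-H[:3,3])@H[:3,:3]
    return np.c_[c["cx"]+f*X[:,0]/X[:,2],c["cy"]+f*X[:,1]/X[:,2]]
E
python3 - <<'E'
from h import *
p=np.load("p2.npy"); s=manip.get_state(); print(s["clock"],s["position"],s["contact_force"])
for th in (0,.2,.4,.6,.75,.85,.95,1.1):
    def P(r,y,h=.0025): 
        a=.5-th; return (-.04-r*np.cos(a)+h*np.sin(a),y,.075+r*np.sin(a)+h*np.cos(a))
    print(th,wproj(s,L2W(p,[P(.062,-.175),P(.022,-.175),P(.062,-.03),P(.022,-.03)])).round().astype(int).tolist())
w=manip.get_image("wrist")[:,100:360,::-1]; cv2.imwrite("pics/w5.png",cv2.resize(w,None,fx=1.5,fy=1.5))
E
```

```text
4.45 [ 0.51648234 -0.06778462  0.05154491] [-1.41101345 -0.29587751  2.52958717]
0 [[175, 403], [270, 367], [116, -12], [254, 4]]
0.2 [[173, 381], [266, 361], [118, -2], [249, 7]]
0.4 [[176, 360], [264, 354], [128, 7], [247, 10]]
0.6 [[184, 342], [265, 348], [143, 15], [248, 12]]
0.75 [[193, 330], [266, 343], [157, 20], [250, 14]]
0.85 [[200, 323], [267, 340], [167, 22], [252, 16]]
0.95 [[207, 317], [269, 337], [177, 25], [255, 17]]
1.1 [[219, 308], [272, 333], [194, 28], [260, 18]]
```

View pics/w5.png

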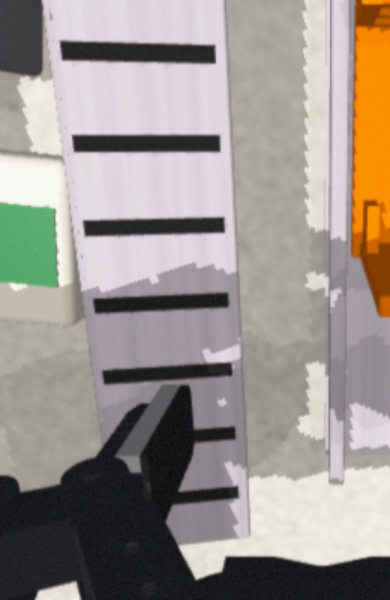

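Request:
{"name": "carry_out", "arguments": {"moves": [85, 0, 0, -0.4, 0, 85, 0, 0, -0.4, 0, 85, 0, 0, -0.4, 0, 85, 0, 0, -0.4, 0, 85, 0, 0, -0.4, 0, 85, 0, 0, 0, 0, 85, 0, 0, 0, 0, 85, 0, 0, 0, 0, 85, 0, 0, 0, 0, 85, 0, 0, 0, 0]}}

```text
clock: 5.5
position: [0.5176, -0.0681, 0.0315]
ee_rot: [0.001, 0.81, 0.587, 0.001]
contact_force: [0.6, 0.3, 5.0]
width: 0.073
```

```bash
sed -i 's/"p.npy"/"p2.npy"/' st.py; python3 st.py
cat > gate.py <<'E'
from h import *
from scipy.optimize import least_squares
p=np.load("p2.npy"); s=manip.get_state(); w=manip.get_image("wrist"); g=w.max(2)
m=((g<70)).astype(np.uint8); m[235:]=0
n,l,st,ce=cv2.connectedComponentsWithStats(m)
obs=[]
for i in range(1,n):
    x,y,ww,h,a=st[i]
    if 50<ww<140 and 4<h<25 and 90<x<290 and y>2:
        obs.append((x,x+ww,ce[i][1])); 
print("ribs",np.round(obs,1).tolist())
def pts(th,r,y,h=.0027):
    a=.5-th; return np.c_[-.04-r*np.cos(a)+h*np.sin(a),y,.075+r*np.sin(a)+h*np.cos(a)]
def res(v):   # theta, lateral offset, first rib y, pitch
    o=np.array(sorted(obs,key=lambda t:-t[2])); ys=v[2]+v[3]*np.arange(len(o)); q=p.copy(); q[:2]=L2W(p,[(v[1],0,0)])[0,:2]
    O=[wproj(s,L2W(q,np.c_[pts(v[0],r,ys)])) for r in (.059,.025)]
    return np.r_[O[0][:,0]-o[:,0],O[1][:,0]-o[:,1],(O[0][:,1]+O[1][:,1])/2-o[:,2],v[1]/.002]
if len(obs)>2:
    for t in (.3,.9):
        r=least_squares(res,[t,0,-.1,.02]); print("gate fit",r.x.round(3),"cost",round(r.cost,1))
cv2.imwrite("pics/wl.png",w[:,:,::-1])
E
python3 gate.py
```

```text
t 5.5 loader xy [-0.0369 -0.1316] z 0.0315 yaw err -0.0001 toolz [ 0.002 -0.001 -1.   ] F [0.58 0.3  4.99] w 0.07300998983121315 q [-0.26  0.36  1.87 -0.    0.91  0.05]
ribs [[155.0, 236.0, 35.4], [162.0, 240.0, 95.3], [169.0, 243.0, 150.1], [174.0, 246.0, 200.3]]Traceback (most recent call last):
  File "gate.py", line 20, in <module>
    r=least_squares(res,[t,0,-.1,.02]); print("gate fit",r.x.round(3),"cost",round(r.cost,1))
    return func(*args, **kwargs)
    vector_fun = VectorFunction(
        fun_wrapped,
    ...<6 lines>...
        workers=workers
    )
    self._update_fun()
    ~~~~~~~~~~~~~~~~^^
    self.f = self.fun_wrapped(xp_copy(self.x))
             ~~~~~~~~~~~~~~~~^^^^^^^^^^^^^^^^^
    return np.atleast_1d(self.fun(x))
                         ~~~~~~~~^^^
    return self.f(x, *self.args, **self.kwargs)
           ~~~~~~^^^^^^^^^^^^^^^^^^^^^^^^^^^^^^
  File "gate.py", line 16, in res
    O=[wproj(s,L2W(q,np.c_[pts(v[0],r,ys)])) for r in (.059,.025)]
                           ~~~^^^^^^^^^^^
  File "gate.py", line 13, in pts
    a=.5-th; return np.c_[-.04-r*np.cos(a)+h*np.sin(a),y,.075+r*np.sin(a)+h*np.cos(a)]
                    ~~~~~^^^^^^^^^^^^^^^^^^^^^^^^^^^^^^^^^^^^^^^^^^^^^^^^^^^^^^^^^^^^^
    res = self.concatenate(tuple(objs), axis=axis)
ValueError: all the input array dimensions except for the concatenation axis must match exactly, but along dimension 0, the array at index 0 has size 1 and the array at index 1 has size 4
```

```bash
cat > gate.py <<'E'
from h import *
import sys
from scipy.optimize import least_squares
p=np.load("p2.npy")
def ribs(w):
    m=(w.max(2)<70).astype(np.uint8); m[235:]=0
    n,l,st,ce=cv2.connectedComponentsWithStats(m)
    o=[(x,x+ww,c[1]) for (x,y,ww,h,a),c in zip(st[1:],ce[1:]) if 50<ww<140 and 4<h<25 and 90<x<290 and y>2]
    return np.array(sorted(o,key=lambda t:-t[2]))
def uv(s,th,r,ys,dx,h=.0027):
    a=.5-th; P=np.c_[np.full(len(ys),dx-.04-r*np.cos(a)+h*np.sin(a)),ys,np.full(len(ys),.075+r*np.sin(a)+h*np.cos(a))]
    return wproj(s,L2W(p,P))
def fit(s,o,v0,r):
    ys=lambda v:v[1]+.0196*np.arange(len(o))
    def f(v):
        ro,ri,dx,th=(v[2],v[3],0,0) if r is None else (*r,v[2],v[0])
        y=v[1]+v[-1]*np.arange(len(o)); A,B=uv(s,th,ro,y,dx),uv(s,th,ri,y,dx)
        return np.r_[A[:,0]-o[:,0],B[:,0]-o[:,1],A[:,1]/2+B[:,1]/2-o[:,2]]
    k=least_squares(f,v0,x_scale=.01); return k.x,np.sqrt(2*k.cost/len(o)/3)
s2=dict(position=np.array([.52,-.0687,.1128]),ee_rot=np.array([.001,.809,.587,.001]))
o=ribs(cv2.imread("pics/w2.png")); k,e=fit(s2,o,[0,-.1,.059,.025,.02],None)
s=manip.get_state(); w=manip.get_image("wrist"); cv2.imwrite("pics/wl.png",w[:,:,::-1])
o=ribs(w)
for t in (.3,.9):
    g,e2=fit(s,o,[t,-.1,0,k[4]],(k[2],k[3])); print("t",s["clock"],"rib r",k[2:4].round(4),"err",e.round(1),"| gate",g[0].round(3),"dx",g[2].round(4),"err",e2.round(1))
# rack plate top rear edge: orange mask in plate columns
hsv=cv2.cvtColor(w,cv2.COLOR_RGB2HSV); m=(hsv[...,0]<16)&(hsv[...,1]>150)&(hsv[...,2]>60)
m[:,:330]=0;m[:,500:]=0; cols=range(380,440,10)
b=[np.max(np.where(m[:,c])[0],initial=-1) for c in cols]; r=np.median(b)
print("orange bottom",b,"plate y (if top edge z .09)",inv(p,wz((410,r),.09,s)))
E
python3 gate.py; python3 st.py
```

```text
t 5.55 rib r [0.0576 0.0237] err 0.2 | gate 0.859 dx 0.0 err 0.2
t 5.55 rib r [0.0576 0.0237] err 0.2 | gate 0.859 dx 0.0 err 0.2
orange bottom [np.int64(230), np.int64(230), np.int64(230), np.int64(230), np.int64(230), np.int64(230)] plate y (if top edge z .09) [-0.006  -0.1008]
t 5.6 loader xy [-0.0368 -0.1316] z 0.0316 yaw err -0.0001 toolz [ 0.002 -0.001 -1.   ] F [0.54 0.09 4.91] w 0.072828772491601 q [-0.26  0.36  1.87  0.    0.91  0.05]
```

Request:
{"name": "carry_out", "arguments": {"moves": [85, 0, 0, -0.15, 0, 85, 0, 0, -0.15, 0, 85, 0.16, 0.48, 0, 0, 85, 0.31, 0.95, 0, 0, 85, 0.31, 0.95, 0, 0, 85, 0.16, 0.48, 0, 0, 85, 0.16, 0.48, 0, 0, 85, 0.16, 0.48, 0, 0, 85, 0, 0, 0, 0, 85, 0, 0, 0, 0]}}

```text
clock: 6.6
position: [0.5289, -0.0286, 0.028]
ee_rot: [-0.001, 0.81, 0.587, 0.0]
contact_force: [-2.7, 0.5, 3.3]
width: 0.0725
```

```bash
python3 gate.py; python3 st.py
```

```text
t 6.6 rib r [0.0576 0.0237] err 0.2 | gate 0.931 dx 0.0001 err 0.3
t 6.6 rib r [0.0576 0.0237] err 0.2 | gate 0.931 dx 0.0001 err 0.3
orange bottom [np.int64(287), np.int64(287), np.int64(287), np.int64(288), np.int64(288), np.int64(287)] plate y (if top edge z .09) [-0.0068 -0.0786]
t 6.65 loader xy [-0.0384 -0.0905] z 0.028 yaw err -0.001 toolz [-0.     0.002 -1.   ] F [-2.37  1.34  2.88] w 0.07236791749791492 q [-0.19  0.37  1.86  0.    0.91  0.13]
```

Request:
{"name": "carry_out", "arguments": {"moves": [85, 0.16, 0.48, 0, 0, 85, 0.24, 0.71, 0, 0, 85, 0.31, 0.95, 0, 0, 85, 0.31, 0.95, 0, 0, 85, 0.31, 0.95, 0, 0, 85, 0.31, 0.95, 0, 0, 85, 0.31, 0.95, 0, 0, 85, 0.24, 0.71, 0, 0, 85, 0.16, 0.48, 0, 0, 85, 0, 0, 0, 0]}}

```text
clock: 7.65
position: [0.5529, 0.043, 0.0282]
ee_rot: [-0.0, 0.809, 0.587, 0.001]
contact_force: [-2.7, -0.6, 4.4]
width: 0.0727
```

```bash
python3 gate.py; python3 st.py
```

```text
t 7.65 rib r [0.0576 0.0237] err 0.2 | gate 0.935 dx 0.0002 err 0.1
t 7.65 rib r [0.0576 0.0237] err 0.2 | gate 0.935 dx 0.0002 err 0.1
orange bottom [np.int64(287), np.int64(287), np.int64(287), np.int64(288), np.int64(288), np.int64(287)] plate y (if top edge z .09) [-0.0062 -0.0032]
t 7.7 loader xy [-0.0378 -0.0151] z 0.0282 yaw err -0.0004 toolz [ 0.001  0.002 -1.   ] F [-2.56  0.45  3.05] w 0.07251440633389844 q [-0.05  0.4   1.8   0.    0.93  0.27]
```

Request:
{"name": "carry_out", "arguments": {"moves": [85, 0.16, 0.48, 0, 0, 85, 0.16, 0.48, 0, 0, 85, 0.16, 0.48, 0, 0, 85, 0.16, 0.48, 0, 0, 85, 0.16, 0.48, 0, 0, 85, 0.16, 0.48, 0, 0, 85, 0.09, 0.29, 0, 0, 85, 0, 0, 0, 0, 85, 0, 0, 0, 0, 85, 0, 0, 0, 0]}}

```text
clock: 8.7
position: [0.5631, 0.0734, 0.0282]
ee_rot: [-0.0, 0.81, 0.587, 0.0]
contact_force: [-1.9, -1.5, 3.5]
width: 0.0726
```

```bash
python3 gate.py; python3 st.py
```

```text
t 8.7 rib r [0.0576 0.0237] err 0.2 | gate 0.938 dx 0.0002 err 0.0
t 8.7 rib r [0.0576 0.0237] err 0.2 | gate 0.938 dx 0.0002 err 0.0
orange bottom [np.int64(287), np.int64(287), np.int64(287), np.int64(288), np.int64(288), np.int64(287)] plate y (if top edge z .09) [-0.0059  0.029 ]
t 8.75 loader xy [-0.0375  0.0171] z 0.0282 yaw err -0.0003 toolz [ 0.  0. -1.] F [-2.86 -3.05  4.54] w 0.07235371402325846 q [0.01 0.42 1.77 0.   0.95 0.32]
```

Request:
{"name": "carry_out", "arguments": {"moves": [85, 0.03, 0.1, 0, 0, 85, 0.03, 0.1, 0, 0, 85, 0.03, 0.1, 0, 0, 85, 0.03, 0.1, 0, 0, 85, 0, 0, 0, 0, 85, 0, 0, 0, 0, 85, 0, 0, 0, 0, 85, 0, 0, 0, 0, 85, 0, 0, 0, 0, 85, 0, 0, 0, 0]}}

```text
clock: 9.75
position: [0.5637, 0.0758, 0.0282]
ee_rot: [0.001, 0.81, 0.587, -0.001]
contact_force: [-4.6, -6.3, 5.4]
width: 0.0728
```

```bash
python3 gate.py; python3 st.py
```

```text
t 9.75 rib r [0.0576 0.0237] err 0.2 | gate 0.948 dx -0.0003 err 0.0
t 9.75 rib r [0.0576 0.0237] err 0.2 | gate 0.948 dx -0.0003 err 0.0
orange bottom [np.int64(287), np.int64(287), np.int64(288), np.int64(289), np.int64(289), np.int64(288)] plate y (if top edge z .09) [-0.0061  0.0312]
t 9.8 loader xy [-0.0377  0.0195] z 0.0282 yaw err 0.0001 toolz [-0.001 -0.003 -1.   ] F [-3.64 -6.64  5.83] w 0.07267784710860024 q [ 0.01  0.42  1.77 -0.    0.95  0.33]
```

Request:
{"name": "carry_out", "arguments": {"moves": [85, 0.03, 0.1, 0, 0, 85, 0.03, 0.1, 0, 0, 85, 0, 0, 0, 0, 85, 0, 0, 0, 0, 85, 0, 0, 0, 0, 85, 0, 0, 0, 0, 85, 0, 0, 0, 0, 85, 0, 0, 0, 0, 85, 0, 0, 0, 0, 85, 0, 0, 0, 0]}}

```text
clock: 10.8
position: [0.5636, 0.0757, 0.0283]
ee_rot: [0.002, 0.809, 0.587, -0.003]
contact_force: [-5.3, -13.1, 7.0]
width: 0.0727
```

```bash
python3 gate.py; python3 st.py
python3 - <<'E'
import cv2
from rig import manip
t=manip.get_image("top")[130:260,110:310,::-1]
o=cv2.resize(t,(800,520),interpolation=cv2.INTER_CUBIC); cv2.imwrite("pics/t6.png",o)
E
```

```text
t 10.8 rib r [0.0576 0.0237] err 0.2 | gate 0.948 dx -0.0003 err 0.0
t 10.8 rib r [0.0576 0.0237] err 0.2 | gate 0.948 dx -0.0003 err 0.0
orange bottom [np.int64(288), np.int64(288), np.int64(288), np.int64(289), np.int64(289), np.int64(288)] plate y (if top edge z .09) [-0.0062  0.0313]
t 10.85 loader xy [-0.0378  0.0194] z 0.0283 yaw err 0.0002 toolz [-0.002 -0.006 -1.   ] F [ -5.49 -12.88   7.05] w 0.07218112975135892 q [ 0.02  0.42  1.77 -0.01  0.95  0.33]
```

View pics/t6.png

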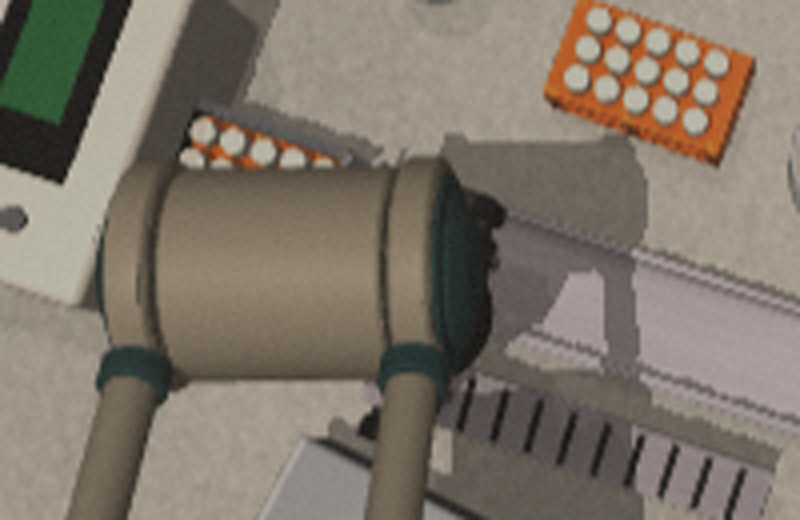

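Request:
{"name": "carry_out", "arguments": {"moves": [85, -0.09, -0.29, 0, 0, 85, -0.16, -0.48, 0, 0, 85, -0.31, -0.95, 0, 0, 85, -0.31, -0.95, 0, 0, 85, 0, 0, 0, 0, 85, 0, 0, 0.5, 0, 85, 0, 0, 0.7, 0, 85, 0, 0, 0.7, 0, 85, 0, 0, 0.7, 0, 85, 0, 0, 0.7, 0]}}

```text
clock: 11.9
position: [0.5589, 0.0522, 0.0625]
ee_rot: [0.002, 0.809, 0.587, 0.002]
contact_force: [1.0, -1.2, 0.9]
width: 0.0727
```

Request:
{"name": "carry_out", "arguments": {"moves": [85, 0, 0, 1, 0, 85, 0, 0, 1, 0, 85, 0, 0, 1, 0, 85, 0, 0, 2, 0, 85, 0, 0, 2, 0, 85, 0, 0, 3, 0, 85, 0, 0, 3, 0, 85, 0, 0, 2, 0, 85, 0, 0, 0, 0, 85, 0, 0, 0, 0]}}

```text
clock: 12.9
position: [0.5558, 0.0528, 0.2111]
ee_rot: [-0.0, 0.81, 0.587, 0.0]
contact_force: [-0.7, 0.2, -0.1]
width: 0.0727
```

Request:
{"name": "carry_out", "arguments": {"moves": [85, -1, -2, 1, 0, 85, -2, -3, 1, 0, 85, -2, -3, 1, 0, 85, -2, -3, 0, 0, 85, -2, -3, 0, 0, 85, -2, -3, 0, 0, 85, -2, -3, 0, 0, 85, -1, -2, 0, 0, 85, 0, 0, 0, 0, 85, 0, 0, 0, 0]}}

```text
clock: 13.9
position: [0.4155, -0.1668, 0.2399]
ee_rot: [-0.001, 0.81, 0.586, -0.0]
contact_force: [0.2, 0.1, -0.3]
width: 0.073
```

```bash
python3 st.py
python3 - <<'E'
from h import *
t=manip.get_image("top")[130:260,110:310,::-1]
s=manip.get_image("scene")[:,:,::-1]
o=np.r_[cv2.resize(t,(460,299),interpolation=cv2.INTER_CUBIC),cv2.resize(s[200:330,300:500],(460,299),interpolation=cv2.INTER_CUBIC)]
cv2.imwrite("pics/f7.png",o)
E
```

```text
t 13.9 loader xy [-0.1032 -0.2571] z 0.2399 yaw err -0.0015 toolz [-0.002  0.002 -1.   ] F [ 0.25  0.08 -0.33] w 0.07297997294852462 q [-0.54  0.06  1.69  0.    1.39 -0.22]
```

View pics/f7.png

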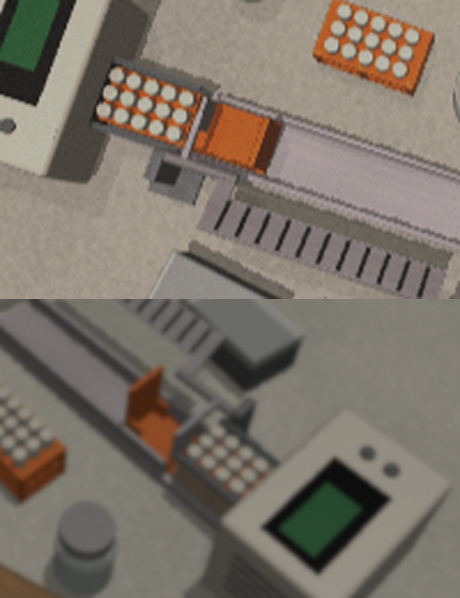

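Run:
```python
from h import *
t=manip.get_image("top"); o=cv2.imread("pics/top0.png")[:,:,::-1]
d=np.abs(t.astype(int)-o).max(2); P=d[215:262,200:310]; print("pedal area diff mean",P.mean().round(1),"p99",np.percentile(P,99))
p=np.load("p2.npy")
for uv in [(117,75),(187,99),(173,133),(104,109)]: print(inv(p,onz("top",(110+uv[0]/2.3,130+uv[1]/2.3),.066)))
for n,(x,y,w,h) in dict(spare=(243,125,60,50),dish=(300,145,50,50),foil=(195,92,40,45),tip=(165,235,70,60),timer=(235,255,45,45)).items(): print(n,np.median(d[y:y+h,x:x+w]),np.percentile(d[y:y+h,x:x+w],95))
```

```text
pedal area diff mean 10.4 p99 112.0
[0.0216 0.188 ]
[0.0212 0.1155]
[-0.0148  0.1171]
[-0.014   0.1885]
spare 8.0 12.0
dish 8.0 12.0
foil 8.0 12.0
tip 8.0 12.0
timer 8.0 12.0
```

Run:
```python
from h import *
t=manip.get_image("top"); o=cv2.imread("pics/top0.png")[:,:,::-1]
p=np.load("p.npy"); d=np.abs(t.astype(int)-o).max(2)
q=proj("top",L2W(p,[(-.06,-.17,.09),(-.098,-.17,.11),(-.098,.065,.11),(-.06,.065,.09)])).astype(int)
m=np.zeros(d.shape,np.uint8); cv2.fillPoly(m,[q],1); print(np.percentile(d[m>0],[50,95,99,100]))
g,h=[cv2.cvtColor(np.ascontiguousarray(i),cv2.COLOR_RGB2GRAY).astype(np.float32) for i in (o,t)]
x,y,w,hh=cv2.boundingRect(q); print(cv2.phaseCorrelate(g[y+15:y+hh,x:x+w],h[y+15:y+hh,x:x+w]))
```

```text
[ 7. 11. 13. 15.]
((0.06993149365802509, -0.029376800407451498), 0.9872319847345352)
```

The pedal has gone back to its rest position, so the gate is shut. I'm handing the job in.

```bash
python3 -c "
from rig import manip
print(manip.sign_off())"
```

```text
the job is handed in; nothing more can be done
None
```

The rack is home against the end stop, the gate is shut behind the tubes, and the hand is clear. I handed the job in at about 14 s; no verdict was reported.

**What I did:** I held the pedal down with one fingertip, which kept the gate at 0.93–0.95 rad in every check during the push. The other finger pushed the rack by its rear plate until it stopped moving and the force rose to about 13 N. I then backed that finger off the plate before letting the pedal up, and took the hand clear.

**Last checks:**
- **Rack:** the push plate was at y ≈ 31 mm (target 32) while the finger was still on it. After I let go, the caps measured y ≈ 152 mm (target 157). That is within the 4 mm or so by which the top and wrist cameras disagree along y.
- **Sideways position:** the same cap measurement put the rack about 3.5 mm off centre across the chute, within the 8 mm allowed.
- **Gate:** the pedal's image matches its starting picture to under 0.1 pixel, so the gate is shut. The last picture also shows the gate down behind the tubes.
- **Other things on the bench:** spare rack, dishes, foil bottle, tip box and timer show no change in the top image. I did not check the beaker and jar, but the arm never went near them.
- **Hand:** the force reading is back to zero within noise.

**What disagreed:** the fingertips turned out to be roughly 28 mm above the TCP at 85% open, where I had expected about 10 mm. My first press therefore raised the gate only to about 0.4 rad, and I pressed further down before pushing.

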